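Feel the stop pin into the grinding rest

ROBOT

A 7-joint arm with a two-finger parallel gripper is mounted at the origin on the work surface. World frame = base frame: x ahead of the robot, y to its left, z up, the work surface at z = 0. Lengths are in m, angles in degrees, forces in N, time in s.
With the tool pointing down it reaches from about 0.425 to 0.925 m from the base axis. Payload 6.8 kg.
Tool frame: the origin (TCP) lies at the very end of the fingers, on their centre line; the grasp point (between the pads) lies 19 mm behind it (r.grasp_offset is the distance from the TCP to the grasp point, in m); z points along the fingers, y is the direction in which the jaws open and shut (so a half turn about z gives the same grasp; the last joint's range is limited). The gripper opens to 88 mm and grips with 3 to 60 N. Pads are 20 mm wide; open, the fingers measure 115 mm over their backs; the gripper's body (75 mm by 178 mm) begins 61 mm behind the grasp point.
Start: joints at [64.166, 27.33, 1.283, 89.118, -0.659, 63.558, -4.761], TCP at [0.227, -0.636, 0.223] pointing down, gripper open.
Joint ranges: [-169.35, 169.35], [-19.33, 120.38], [-80.79, 83.38], [13.8, 139.57], [-78.32, 258.32], [9.67, 109.79], [-169.56, 169.56]. Speed limits (degrees/s): [136.94, 136.94, 180, 180, 180, 180, 180].

INTERFACE

Orientations are given as a 3x3 rotation matrix whose columns are the frame's x, y, z axes.
In Python, from station import r, optics gives the robot as it stands.
- The arm moves only by the tool drive_tool, never from a script. Its arguments are lists of equal length, an entry for each row: "delta_pos": the shift along the tool's x, y, z scaled (see below), a list of three; "twist": the turn about the tool's z scaled (see below); "hand": the gripper command: -1 is shut, 1 is fully open, values between are in proportion. A call has 1 to 12 rows; each row shifts and turns the commanded pose from where the row before left it, along the tool's axes as they then stand; what a row does not reach is not made up. The controller multiplies each number of a shift by 0.03 m and each number of a turn by 0.12 rad. A row lasts 1/12 s, in which the tool goes at most 41.7 mm and 7.16 degrees, less where a joint would pass 70% of its speed; a pose out of reach is approached as far as the arm can. A call with a number of a shift or a turn outside -1 to 1 is refused whole. A call with a gripper value outside its range is refused whole. The fingers move at their own pace and stop on an object; "newtons" is the grip in N (left out, the last holds). Time passes only in rows, so rows that do not move let the fingers close. It gives the time, the measured TCP pose, the force and the opening at its end, in the units of the state.
- r.observe(): the state, without advancing time (a new reading comes with each control period).
- optics.grab_frame(name): name is "scene" or "side" or "wrist"; returns a dict with "pixels" (480x640x3 uint8, red, green, blue), "mtx" (3x3 intrinsics, pixels), "T" (4x4, takes a point from camera to world coordinates); the wrist camera has in their place "mount" (4x4, takes a point from camera to tool coordinates, whose origin is the TCP and whose axes are the flange's). Camera axes: x right, y down, z forward; pixel columns grow to the right and rows downward; lengths in m; the calibration is good to about 2 mm. The wrist camera is an equidistant fisheye: a pixel r from the principal point sees the ray r / f radians off the axis. A picture is of the moment at which its call begins: read the wrist's pose just before it. There is no depth.
- r.finish_job(): hands the job in, once; it reports no verdict.
Trained networks look in a picture, given as the dict that the camera call returned (one of the last four; its "shot" number tells which), for a name from the list of things; names that differ only in an ending like _2 or _b are one class to them, and where a whole thing is asked for, a point or a joint stands for the part that bears it (a point fixed in the world has none). Each returns a list of dicts, best first, with "confidence" (0 to 1); they miss things now and then, are a little off and sometimes report something else, mostly with a low value. They report only what shows in the picture. A call takes as long as a camera call. They do not tell look-alikes from the thing itself.
- optics.spot_in(name, picture): "rect" ([left, top, right, bottom] in pixels, round what is visible of it).
The state is a dict: "time": time; "joint_positions": joint angles; "qd": joint speeds; "effort": joint torques, N m; "ee_pos": TCP position; "tcp_rot": TCP orientation; "wrist_force": force on the tool from outside, world axes, zero at the start; "wrist_torque": the same for the moment, N m; "width": opening from 0.0 (shut) to 1.0 (fully open).
Only numpy, scipy, OpenCV 4.12 (cv2) and the standard library are available. Lean on these libraries where they do the work, as an engineer would, in place of code of your own. Each camera call takes 0.05 s, during which the arm holds its last target.

TASK

Take the stop pin, the one with the plain cylindrical head, out of the wooden pin holder and set its tip down in the wide pocket of the steel grinding rest. Keeping the tip lightly on the plate, never lifting it out of the slot or pressing hard, slide it along the slot until it drops into the unmarked blind hole, then see it gently right down to the bottom, upright, and let go. Leave the other pins and the things on the bench where they are.

Things in the scene. Friction and masses are not known exactly. Their poses are not given: they have to be found in the camera images.
- pin: the stop pin: steel, a round shaft 10 mm in diameter and 55 mm long (1 mm chamfer at the foot), under a plain upright cylindrical head 24 mm in diameter and 40 mm tall (95 mm overall), about 0.07 to 0.14 kg. Origin: centre of the shaft's tip; z up along the pin. Stands loose in one of the holder's three holes, tip 22 mm below its top.
- ball_pin: another pin, not to be moved: the same shaft with a ball head 28 mm in diameter (80 mm overall). Origin at its tip, z up.
- tee_pin: another pin, not to be moved: the same shaft with a level cross bar 52 mm long and 14 mm thick (68 mm overall), the bar along its x. Origin at its tip, z up.
- holder: fixed wooden pin holder, 190 x 60 x 35 mm (x, y, z), three holes of 13 mm, 22 mm deep, in a row along its x at x = -60, 0 and +60 mm. Origin: centre of its underside; z up.
- rest: fixed steel grinding rest, 270 x 90 x 46 mm (x, y, z). Origin: centre of its underside; z up, x along the slot from the pocket to the closed far end. Its 12 mm cover (four bolt heads 5 mm higher near the corners) is cut out along y = 0: a wide pocket, then a narrow slot. The rigid flat plate that is the floor of both lies at z = 34 mm. Load it with less than 25 N.
- pocket (a point): middle of the pocket, on its floor (rest x = -79 mm, z = 34 mm), axes as rest. The pocket is 29 mm wide from x = -95 to -61 mm, then narrows at 45 degrees to the slot, 13 mm wide from x = -53 to +55 mm.
- slot_end (a point): point on the floor at the slot's closed end (rest x = +55 mm, z = 34 mm), axes as rest. One blind hole, 12 mm in diameter, 1 mm chamfer, 18 mm deep (bottom at z = 16 mm), lies on the slot's centre line, its centre anywhere from x = -40 to +40 mm: not measured, no mark. A pin slid over it drops in.
- jar: loose screw jar with screw cap, 72 mm across, 110 mm tall; origin under its centre; bystander
- tin: loose tin with a cap, 74 mm across, 110 mm tall; origin under its centre; bystander
- screwdriver: loose screwdriver lying on the bench; bystander
- wrench: loose wrench lying on the bench; bystander
- brush: loose brush lying on the bench; bystander
- offcut: loose wood offcut 90 x 50 x 22 mm; origin under its centre; bystander
Not all that is in view belongs to the job. Leave any purple or yellow look-alike of the pin alone.

How it is judged (in metres and radians):
On the way, in this order (a step that is already met when the one before it is completed fails the run):
1. the stop pin is lifted clear of the holder (height (world z) of pin above 0.045 m), for 0.1 s.
2. its tip rests on the floor of the pocket (x of pin in the frame of rest between -0.097 and -0.055 m and y of pin in the frame of rest between -0.016 and 0.016 m and z of pin in the frame of rest below 0.0375 m and contact force between pin and rest above 0.3 N), for 0.1 s.
3. its tip has dropped into the blind hole (z of pin in the frame of rest below 0.028 m), for 0.1 s.
At the end, for the whole second after the job is handed in: The stop pin stands in the rest's blind hole, its tip within 2.5 mm of the bottom (z 16 mm in the rest), within 0.12 rad of upright, released and at rest (z of pin in the frame of rest between 0.01 and 0.0185 m and x of pin in the frame of rest between -0.046 and 0.046 m and y of pin in the frame of rest between -0.004 and 0.004 m and angle between pin's own z axis and vertical below 0.12 rad and linear speed of pin below 0.01 m/s and contact force between pin and the fingers below 0.05 N); the robot touches nothing.
It fails at once if the pin presses on the rest with more than 28 N (contact force between pin and rest above 28 N).
It fails at once if the pin's tip is raised more than 5 mm off the plate inside the narrow slot (lifted and set down again, or put straight in from above) (x of pin in the frame of rest between -0.047 and 0.056 m and y of pin in the frame of rest between -0.008 and 0.008 m and z of pin in the frame of rest between 0.039 and 0.047 m).
It fails at once if another pin is moved by more than 15 mm (distance of any of ball_pin, tee_pin from where it was at the start of the episode above 0.015 m).
It fails at once if a bystander is moved by more than 20 mm (distance of any of jar, tin, screwdriver, wrench, brush, offcut from where it was at the start of the episode above 0.02 m).
It also fails if it takes over 62 s, if anything falls off the work surface, if the arm or the gripper's body presses on something with over 40 N, if the wrist force passes 120 N, or if a joint passes its speed limit or range.

## Working session

There is one attempt and no reset: what is moved stays moved. The work goes in short steps, Python scripts to look and compute and a tool call to move; the robot and the scene stay as the last step left them, time stands still between calls to the robot, and variables do not carry over. Pictures are saved under pics/ and viewed, and the job is handed in when it is done.

Besides the shell and the picture viewer there is one more tool, called after "Emit:" as a command line: name --pt "numbers of a row" for each row, then --argument value for the rest. drive_tool: Moves the arm, as the interface text tells. Its arguments: {"type":"object","properties":{"delta_pos":{"type":"array"},"twist":{"type":"array"},"hand":{"type":"array"},"newtons":{"type":"number"}},"required":["delta_pos","twist","hand"]}

```bash
mkdir -p pics; ls; python3 - <<'E'
from station import r, optics
import cv2,numpy as np
s=r.observe(); print({k:np.round(v,3).tolist() for k,v in s.items()}, r.grasp_offset)
for n in ["scene","side","wrist"]:
    p=optics.grab_frame(n); cv2.imwrite(f"pics/{n}0.png",p["pixels"][:,:,::-1]); print(n,p["mtx"],p.get("T",p.get("mount")))
    for k in ["pin","holder","rest","ball_pin","tee_pin"]:
        print(k,[(np.round(d["rect"]).tolist(),round(d["confidence"],2)) for d in optics.spot_in(k,p)][:3])
E
```

```text
pics
{'time': 0.0, 'joint_positions': [64.164, 27.376, 1.281, 89.177, -0.658, 63.557, -4.76], 'qd': [-0.008, -0.059, -0.016, -0.046, 0.094, -0.044, -0.154], 'effort': [0.0, -58.285, 1.535, -27.262, -0.054, 0.017, 0.0], 'ee_pos': [0.227, -0.635, 0.222], 'tcp_rot': [[0.942, 0.336, -0.001], [0.336, -0.942, 0.002], [-0.0, -0.002, -1.0]], 'wrist_force': [-0.585, -0.297, -0.892], 'wrist_torque': [0.048, 0.076, -0.032], 'width': 1.004} 0.0187
scene [[562.04797901   0.         315.64523089]
 [  0.         562.04797901 241.00787247]
 [  0.           0.           1.        ]] [[ 6.01427192e-01  6.12649211e-01 -5.12782874e-01  1.19394472e+00]
 [ 7.98927491e-01 -4.60841650e-01  3.86445130e-01 -5.08861576e-01]
 [ 4.43598450e-04 -6.42094944e-01 -7.66624997e-01  1.04268918e+00]
 [ 0.00000000e+00  0.00000000e+00  0.00000000e+00  1.00000000e+00]]
pin [([252.0, 231.0, 265.0, 263.0], 0.8), ([221.0, 265.0, 234.0, 296.0], 0.68), ([172.0, 297.0, 192.0, 326.0], 0.62)]
holder [([190.0, 267.0, 279.0, 330.0], 0.61), ([307.0, 292.0, 346.0, 343.0], 0.22)]
rest [([290.0, 187.0, 402.0, 268.0], 0.74), ([223.0, 267
[... 624 characters left out ...]
[265.0, 158.0, 321.0, 173.0], 0.34)]
rest [([342.0, 276.0, 354.0, 310.0], 0.54)]
ball_pin [([366.0, 274.0, 382.0, 298.0], 0.65), ([363.0, 178.0, 397.0, 230.0], 0.3), ([342.0, 276.0, 357.0, 311.0], 0.29)]
tee_pin [([308.0, 299.0, 336.0, 324.0], 0.64)]
wrist [[371.64829954   0.         322.38940198]
 [  0.         371.64829954 234.72518215]
 [  0.           0.           1.        ]] [[ 7.91992722e-04 -9.53113903e-01 -3.02610740e-01  8.33658698e-02]
 [ 9.99999663e-01  8.20371092e-04  3.33278349e-05  1.36424797e-04]
 [ 2.16487880e-04 -3.02610664e-01  9.53114232e-01 -1.62153878e-01]
 [ 0.00000000e+00  0.00000000e+00  0.00000000e+00  1.00000000e+00]]
pin []
holder []
rest []
ball_pin []
tee_pin []
```

View pics/scene0.png

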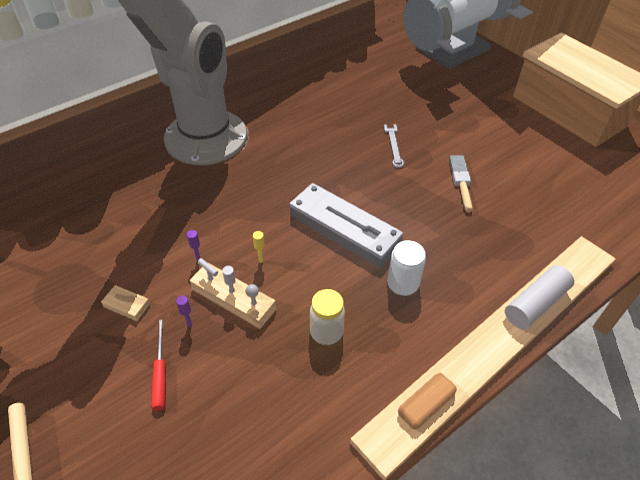

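View pics/side0.png

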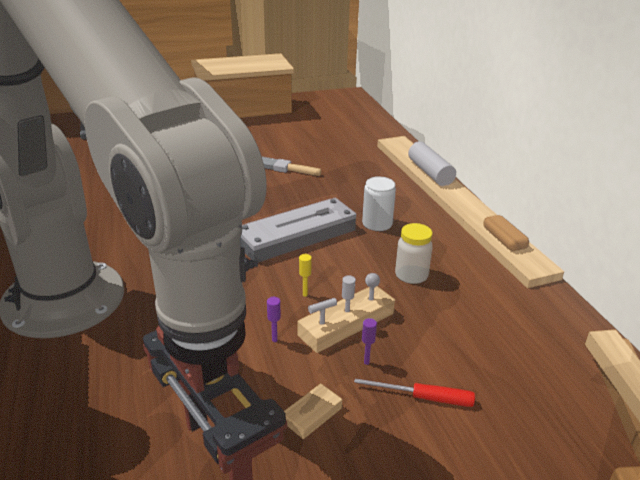

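View pics/wrist0.png

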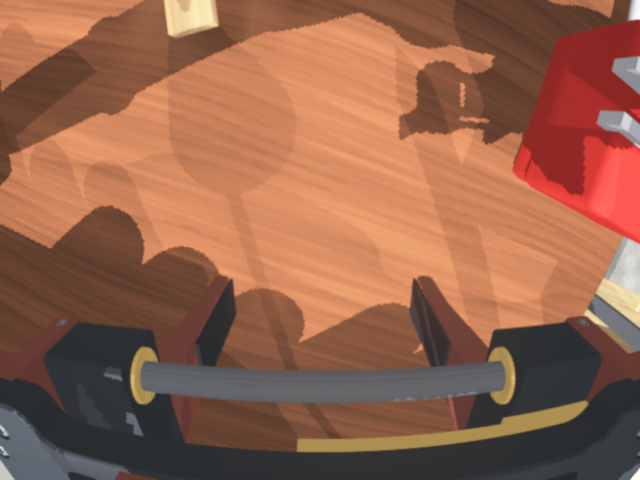

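```bash
python3 - <<'E'
import cv2
a=cv2.imread('pics/scene0.png');b=cv2.imread('pics/side0.png')
def crop(im,x,y,w,h,s,n):
    c=cv2.resize(im[y:y+h,x:x+w],None,fx=s,fy=s,interpolation=cv2.INTER_CUBIC); cv2.imwrite(n,c)
crop(a,280,175,130,100,6,'pics/s_rest.png');crop(b,235,190,130,80,6,'pics/d_rest.png')
crop(a,180,240,110,90,6,'pics/s_hold.png');crop(b,290,260,115,95,6,'pics/d_hold.png')
E
```

```text
(no output)
```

View pics/s_rest.png

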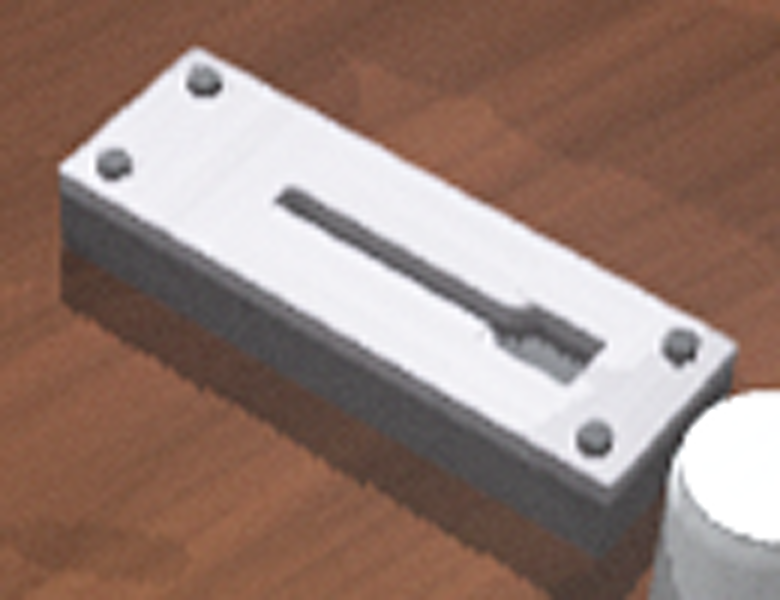

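View pics/d_rest.png

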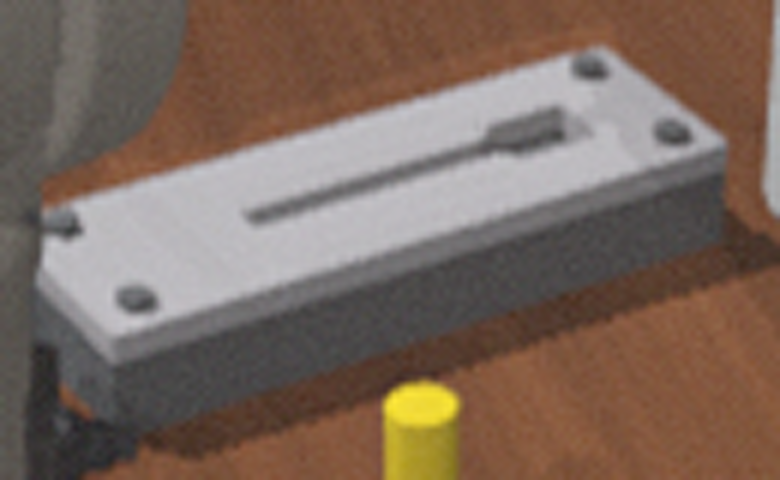

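View pics/s_hold.png

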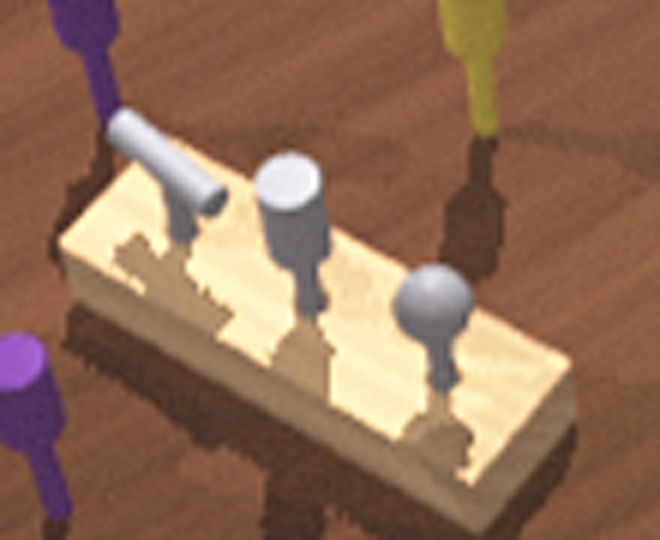

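View pics/d_hold.png

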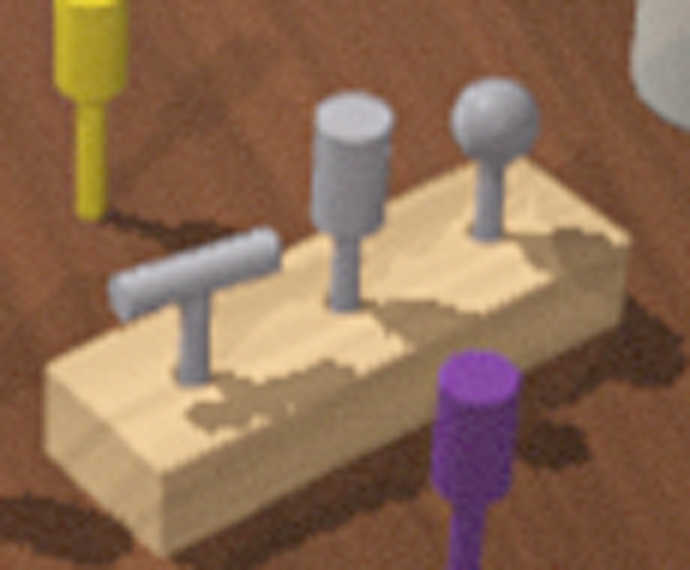

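```bash
cat > h.py <<'E'
import numpy as np
from scipy.optimize import least_squares
K={'s':np.array([[562.048,0,315.645],[0,562.048,241.008],[0,0,1]]),'d':np.array([[614.054,0,322.716],[0,614.054,242.096],[0,0,1]])}
T={'s':np.array([[6.01427192e-01,6.12649211e-01,-5.12782874e-01,1.19394472],[7.98927491e-01,-4.60841650e-01,3.86445130e-01,-5.08861576e-01],[4.43598450e-04,-6.42094944e-01,-7.66624997e-01,1.04268918],[0,0,0,1]]),
'd':np.array([[0.95506856,-0.148332,0.25659631,0.19722118],[-0.29584337,-0.52942476,0.79510133,-1.07742256],[0.01790947,-0.8352886,-0.54951998,0.78336735],[0,0,0,1]])}
def proj(c,P):
    q=(np.asarray(P)-T[c][:3,3])@T[c][:3,:3]; q=q@K[c].T; return q[...,:2]/q[...,2:]
def tri(s,d):
    f=lambda p:np.r_[proj('s',p)-s,proj('d',p)-d]
    o=least_squares(f,[.5,-.2,.05]); return o.x,o.fun
def W(p,pts):
    c,s=np.cos(p[2]),np.sin(p[2]); pts=np.asarray(pts,float)
    return np.stack([p[0]+c*pts[:,0]-s*pts[:,1],p[1]+s*pts[:,0]+c*pts[:,1],pts[:,2]+p[3]],-1)
E
python3 - <<'E'
from h import *
sR=lambda x,y:(x/6+280-.4,y/6+175-.4); dR=lambda x,y:(x/6+235-.4,y/6+190-.4)
sH=lambda x,y:(x/6+180-.4,y/6+240-.4); dH=lambda x,y:(x/6+290-.4,y/6+260-.4)
o=[('s',sR(196,47),(135,-45,46)),('s',sR(737,347),(-135,-45,46)),('s',sR(607,500),(-135,45,46)),('s',sR(60,168),(135,45,46)),
('s',sR(278,198),(55,0,46)),('s',sR(605,345),(-95,-14.5,46)),('s',sR(570,384),(-95,14.5,46)),
('d',dR(725,140),(-135,45,46)),('d',dR(603,47),(-135,-45,46)),('d',dR(112,360),(135,45,46)),('d',dR(246,218),(55,0,46))]
def fit(o,x0,zfree):
    def f(p):
        p=np.r_[p,0] if not zfree else p
        return np.concatenate([(proj(c,W(p,[np.array(m)/1000])[0])-u) for c,u,m in o])
    r=least_squares(f,x0 if zfree else x0[:3],loss='soft_l1'); return r.x,np.round(f(r.x).reshape(-1,2),1).tolist()
for z in (0,1):
    best=min((fit(o,[.6,-.1,a,0],z) for a in (-2.5,-1,1,2.5)),key=lambda q:np.abs(q[1]).sum()); print('rest',best, np.degrees(best[0][2]))
print('pocket',W(np.r_[best[0]],[(-.079,0,.034),(.055,0,.034)]))
o=[('s',sH(62,242),(-95,30,35)),('s',sH(570,360),(95,-30,35)),('s',sH(475,487),(95,30,35)),
('d',dH(45,370),(-95,-30,35)),('d',dH(165,475),(-95,30,35)),('d',dH(628,240),(95,30,35)),('d',dH(525,160),(95,-30,35))]
# orientation: try permutations by yaw sign
o2=[(c,u,(m[0],-m[1],m[2])) for c,u,m in o]
for oo in (o,o2):
  for z in (0,1):
    best=min((fit(oo,[.4,-.3,a,0],z) for a in (-2.5,-1,1,2.5)),key=lambda q:np.abs(q[1]).sum()); print('holder',best)
print('pin top',tri(sH(288,182),dH(354,117)))
print('pin foot at holder',tri(sH(312,312),dH(345,305)))
print('ball',tri(sH(434,302),dH(495,120)))
print('tee mid',tri(sH(167,163),dH(195,272)))
print('purple front',tri(sH(20,360),dH(480,378)))
print('yellow',tri((258.5,234.5),(235+422/6,190+405/6)))
E
```

```text
rest (array([ 0.5103004 ,  0.09327966, -2.87893442]), [[-0.3, 0.4], [0.1, 0.1], [0.4, -1.7], [-0.3, 0.5], [0.4, -0.4], [0.6, 0.3], [-0.5, 1.2], [0.2, 0.7], [-0.3, 0.1], [-0.5, -3.4], [-0.1, 0.8]]) -164.95079171599718
rest (array([ 5.10488565e-01,  9.28671736e-02, -2.87940458e+00,  7.95879865e-04]), [[-0.3, 0.3], [0.1, 0.0], [0.3, -1.7], [-0.4, 0.4], [0.4, -0.5], [0.6, 0.2], [-0.6, 1.1], [0.4, 0.5], [-0.2, -0.1], [-0.4, -3.6], [-0.0, 0.5]]) -164.9777298777959
pocket [[0.58678875 0.11334354 0.03479588]
 [0.45736818 0.07861148 0.03479588]]
holder (array([ 0.52442873, -0.23495198,  0.89794074]), [[-0.2, -0.2], [-1.1, 4.9], [16.7, -39.1], [50.2, 25.9], [-1.4, -0.5], [-43.8, -20.1], [1.7, 0.2]])
holder (array([ 0.52407982, -0.23429108,  0.89904576, -0.00100121]), [[0.0, -0.1], [-0.9, 4.9], [16.9, -39.1], [49.9, 26.1], [-1.7, -0.2], [-44.1, -19.9], [1.3, 0.4]])
holder (array([ 0.52208809, -0.23161003,  0.34765456]), [[-0.6, 0.5], [0.5, 1.1], [-0.5, 0.0], [0.2, -0.4], [-0.5, -0.0], [0.6, 0.1], [-2.6, -1.8]])
holder (array([ 5.22080447e-01, -2.31325123e-01,  3.47161855e-01, -4.99435894e-04]), [[-0.4, 0.6], [0.6, 1.2], [-0.3, 0.1], [0.1, -0.3], [-0.6, 0.1], [0.5, 0.2], [-2.6, -1.6]])
pin top (array([ 0.52164693, -0.23135036,  0.10825846]), array([-0.00959575,  0.0452072 , -0.02756312, -0.03012714]))
pin foot at holder (array([ 0.52245877, -0.23180398,  0.03321717]), array([ 0.12463213, -0.54133884,  0.33459699,  0.35154951]))
ball (array([ 0.57745912, -0.21024476,  0.08083956]), array([-0.05890993,  0.26133262, -0.16891285, -0.17935007]))
tee mid (array([ 0.46498143, -0.25209369,  0.0762723 ]), array([ 0.00296636, -0.01391232,  0.00807763,  0.00881038]))
purple front (array([ 0.52217982, -0.33916428,  0.09366473]), array([-0.12465676,  0.50041161, -0.30719761, -0.30977578]))
yellow (array([ 0.46950641, -0.12211547,  0.09424712]), array([-0.11001776,  0.62403347, -0.36215183, -0.42904453]))
```

Emit:
drive_tool --pt "0.5 -0.35 0" --pt "0.98 -0.67 0" --pt "0.98 -0.67 0" --pt "0.98 -0.67 0" --pt "0.98 -0.67 0" --pt "0.98 -0.67 0" --pt "0.98 -0.67 0" --pt "0.98 -0.67 0" --pt "0.98 -0.67 0" --pt "0.98 -0.67 0" --pt "0.98 -0.67 0" --pt "0.5 -0.35 0" --twist '[0,0,0,0,0,0,0,0,0,0,0,0]' --hand '[0.14,0.14,0.14,0.14,0.14,0.14,0.14,0.14,0.14,0.14,0.14,0.14]' --newtons 20

```text
time: 1.9
ee_pos: [0.4604, -0.3133, 0.223]
tcp_rot: [[0.94, 0.341, 0.002], [0.341, -0.94, 0.001], [0.002, -0.001, -1.0]]
wrist_force: [0.5, -0.1, 0.3]
width: 0.569
```

```bash
cat >> h.py <<'E'
def wproj(s,p,P):
    R=np.array(s['tcp_rot']);q=(np.asarray(P)-np.array(s['ee_pos']))@R
    M=p['mount']; q=(q-M[:3,3])@M[:3,:3]
    th=np.arctan2(np.hypot(q[...,0],q[...,1]),q[...,2]); ph=np.arctan2(q[...,1],q[...,0]); f=p['mtx'][0,0]
    return np.stack([p['mtx'][0,2]+f*th*np.cos(ph),p['mtx'][1,2]+f*th*np.sin(ph)],-1)
def look(n,marks=[]):
    from station import r,optics
    import cv2
    s=r.observe(); p=optics.grab_frame('wrist'); im=p['pixels'][:,:,::-1].copy()
    for m in marks:
        u=wproj(s,p,m); cv2.circle(im,(int(round(u[0])),int(round(u[1]))),3,(0,255,0),1)
    cv2.imwrite(f'pics/{n}.png',im); np.save(f'pics/{n}.npy',np.r_[np.ravel(s['tcp_rot']),s['ee_pos']]); return s,p
def st():
    from station import r
    s=r.observe(); print({k:np.round(s[k],4).tolist() for k in ['time','ee_pos','tcp_rot','wrist_force','width']}); return s
E
python3 - <<'E'
from h import *
s=st()
look('w1',[(.5218,-.2315,.108),(.5774,-.2102,.081),(.465,-.252,.0762)])
E
```

```text
{'time': 1.9, 'ee_pos': [0.4604, -0.3133, 0.223], 'tcp_rot': [[0.9401, 0.3409, 0.0017], [0.3409, -0.9401, 0.0012], [0.002, -0.0006, -1.0]], 'wrist_force': [0.5449, -0.0726, 0.323], 'width': 0.5694}
```

View pics/w1.png

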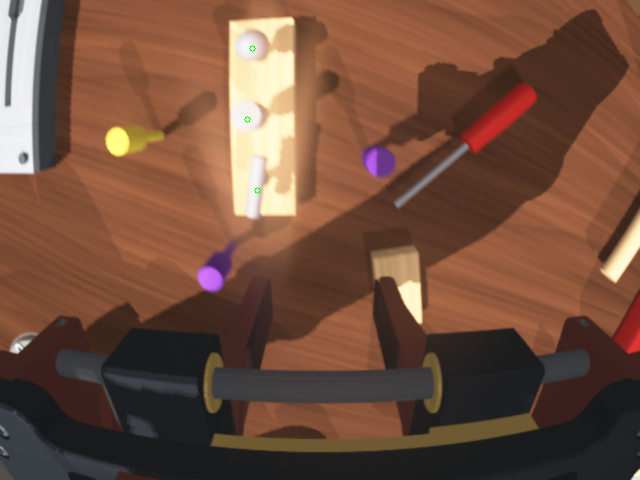

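Emit:
drive_tool --pt "0.713 -0.467 0.3" --pt "0.713 -0.467 0.5" --pt "0.713 -0.467 0.5" --pt "0.713 -0.467 0.5" --pt "0 0 0.2" --pt "0 0 0" --twist '[0,0,0,0,0,0]' --hand '[0.14,0.14,0.14,0.14,0.14,0.14]'

```text
time: 2.45
ee_pos: [0.5188, -0.2346, 0.161]
tcp_rot: [[0.941, 0.339, -0.003], [0.339, -0.941, 0.001], [-0.002, -0.002, -1.0]]
wrist_force: [-0.5, -0.4, 0.4]
width: 0.573
```

```bash
python3 - <<'E'
from h import *
s,p=look('w2',[(.5218,-.2315,.108),(.5218+.012*.94,-.2315+.012*.341,.108),(.5218-.012*.94,-.2315-.012*.341,.108),(.5218,-.2315,.035)])
s=st()
E
```

```text
{'time': 2.5, 'ee_pos': [0.5186, -0.2364, 0.1621], 'tcp_rot': [[0.9417, 0.3366, -0.0017], [0.3366, -0.9417, 0.0001], [-0.0016, -0.0007, -1.0]], 'wrist_force': [-0.4692, -0.6592, 0.6017], 'width': 0.5706}
```

View pics/w2.png

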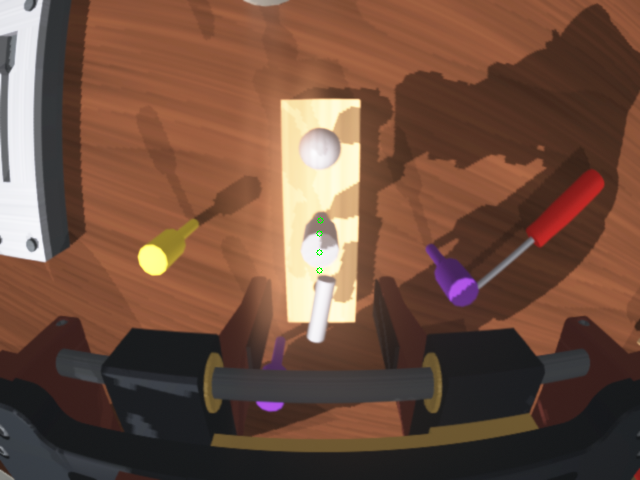

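Emit:
drive_tool --pt "0.18 -0.09 0.3" --pt "0 0 0.7" --pt "0 0 0.7" --pt "0 0 0.7" --pt "0 0 0.4" --pt "0 0 0" --pt "0 0 0" --pt "0 0 0" --twist '[0,0,0,0,0,0,0,0]' --hand '[0.14,0.14,0.14,0.14,0.14,0.14,0.14,0.14]'

```text
time: 3.17
ee_pos: [0.5241, -0.2325, 0.0798]
tcp_rot: [[0.942, 0.335, 0.002], [0.335, -0.942, -0.001], [0.001, 0.001, -1.0]]
wrist_force: [0.9, 0.2, 0.9]
width: 0.571
```

```bash
python3 - <<'E'
from h import *
s=st()
s,p=look('w3',[])
from station import optics
import cv2
for n in('side','scene'):
    cv2.imwrite(f'pics/{n}3.png',optics.grab_frame(n)['pixels'][:,:,::-1])
a=cv2.imread('pics/side3.png')[200:360,250:450]; b=cv2.imread('pics/scene3.png')[180:340,140:340]
cv2.imwrite('pics/c3.png',cv2.resize(np.hstack([a,b]),None,fx=2,fy=2))
E
```

```text
{'time': 3.1667, 'ee_pos': [0.5241, -0.2325, 0.0798], 'tcp_rot': [[0.9421, 0.3354, 0.0017], [0.3354, -0.9421, -0.0008], [0.0014, 0.0013, -1.0]], 'wrist_force': [0.8658, 0.1594, 0.9355], 'width': 0.5708}
```

View pics/c3.png

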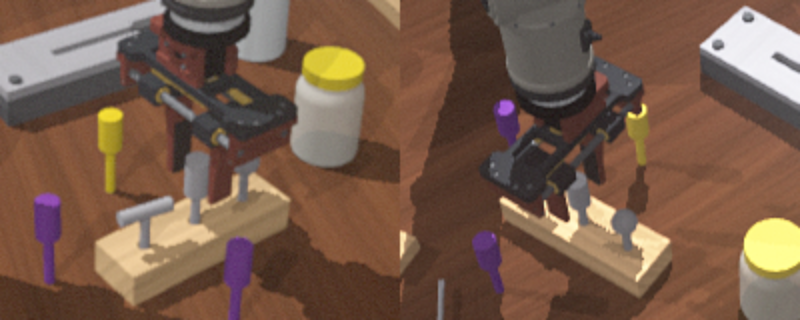

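View pics/w3.png

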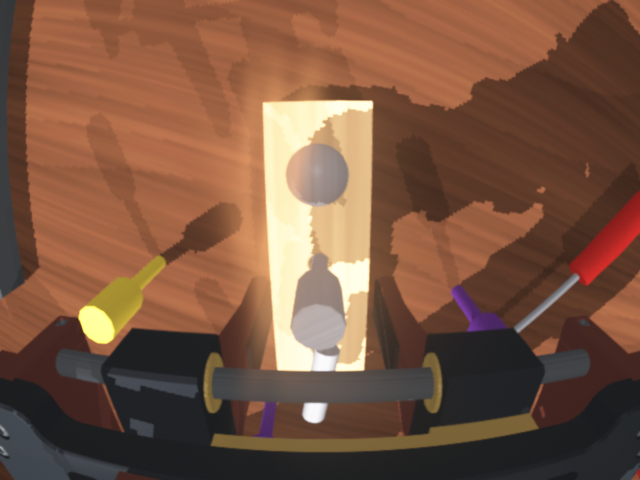

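Emit:
drive_tool --pt "0 0 0.15" --pt "0 0 0" --pt "0 0 0" --pt "0 0 0" --pt "0 0 0" --pt "0 0 0" --pt "0 0 0" --pt "0 0 0" --pt "0 0 0" --twist '[0,0,0,0,0,0,0,0,0]' --hand '[0.14,-0.2,-0.4,-0.6,-1,-1,-1,-1,-1]' --newtons 15

```text
time: 4.07
ee_pos: [0.5234, -0.2319, 0.0742]
tcp_rot: [[0.942, 0.336, 0.0], [0.336, -0.942, -0.0], [0.0, 0.0, -1.0]]
wrist_force: [-0.5, -0.3, -0.2]
width: 0.27
```

```bash
python3 - <<'E'
from h import *
s=st()
E
```

```text
{'time': 4.0667, 'ee_pos': [0.5234, -0.2319, 0.0742], 'tcp_rot': [[0.9418, 0.3361, 0.0], [0.3361, -0.9418, -0.0], [0.0, 0.0001, -1.0]], 'wrist_force': [-0.5378, -0.2709, -0.1621], 'width': 0.2702}
```

Emit:
drive_tool --pt "0 0 -0.4" --pt "0 0 -0.6" --pt "0 0 -0.6" --pt "0 0 -0.6" --pt "0 0 -0.6" --pt "0 0 -0.4" --pt "0 0 0" --pt "0 0 0" --pt "0 0 0" --pt "0 0 0" --pt "0 0 0" --pt "0 0 0" --twist '[0,0,0,-0.6,-1,-1,-1,-1,-1,-1,-1,-0.6]' --hand '[-1,-1,-1,-1,-1,-1,-1,-1,-1,-1,-1,-1]'

```text
time: 5.07
ee_pos: [0.5231, -0.2319, 0.1709]
tcp_rot: [[0.236, 0.972, -0.0], [0.972, -0.236, -0.0], [-0.0, -0.0, -1.0]]
wrist_force: [0.1, 0.1, -0.9]
width: 0.271
```

Emit:
drive_tool --pt "0 0 0" --pt "0 0 0" --pt "0 0 0" --pt "0 0 0" --pt "0 0 0" --pt "0 0 0" --pt "0 0 0" --twist '[-0.7,-1,-1,-0.8,-0.7,0,0]' --hand '[-1,-1,-1,-1,-1,-1,-1]'

```text
time: 5.65
ee_pos: [0.5232, -0.2321, 0.1707]
tcp_rot: [[-0.254, 0.967, 0.0], [0.967, 0.254, -0.0], [-0.0, 0.0, -1.0]]
wrist_force: [-0.3, -0.7, -1.7]
width: 0.268
```

```bash
python3 - <<'E'
from h import *
s=st(); R=np.array(s['tcp_rot']); print(np.degrees(np.arctan2(R[1,1],R[0,1])))
d=np.array([.5868,.1133,.175])-s['ee_pos']; print(d@R/.03)
E
```

```text
{'time': 5.65, 'ee_pos': [0.5232, -0.2321, 0.1707], 'tcp_rot': [[-0.2543, 0.9671, 0.0002], [0.9671, 0.2543, -0.0002], [-0.0002, 0.0001, -1.0]], 'wrist_force': [-0.2604, -0.7354, -1.7404], 'width': 0.2676}
14.731618281795377
[10.59432866  4.97690599 -0.14678821]
```

Emit:
drive_tool --pt "0.6 0.28 0" --pt "0.96 0.45 0" --pt "0.96 0.45 0" --pt "0.96 0.45 0" --pt "0.96 0.45 0" --pt "0.96 0.45 0" --pt "0.96 0.45 0" --pt "0.96 0.45 0" --pt "0.96 0.45 0" --pt "0.96 0.45 0" --pt "0.75 0.36 0" --pt "0.6 0.28 0" --twist '[0,0,0,0,0,0,0,0,0,0,0,0]' --hand '[-1,-1,-1,-1,-1,-1,-1,-1,-1,-1,-1,-1]'

```text
time: 6.65
ee_pos: [0.5858, 0.1165, 0.1706]
tcp_rot: [[-0.257, 0.967, 0.0], [0.967, 0.257, 0.001], [0.001, 0.001, -1.0]]
wrist_force: [-0.2, -1.0, -1.2]
width: 0.268
```

Emit:
drive_tool --pt "0 0 0" --pt "0 0 0" --twist '[0,0]' --hand '[-1,-1]'

```text
time: 6.82
ee_pos: [0.5856, 0.1149, 0.1703]
tcp_rot: [[-0.258, 0.966, -0.0], [0.966, 0.258, 0.0], [0.0, 0.0, -1.0]]
wrist_force: [-0.4, -1.0, -2.0]
width: 0.273
```

```bash
python3 - <<'E'
from h import *
s=st()
pose=[.5104,.0931,np.radians(-164.96),0]
s,p=look('w4',W(pose,[(-.135,-.045,.046),(-.135,.045,.046),(-.095,-.0145,.046),(-.095,.0145,.046),(.055,0,.046),(-.079,0,.034),(-.061,-.0145,.046),(-.061,.0145,.046),(.135,.045,.046),(.135,-.045,.046)]))
from station import optics
import cv2
for n in('side','scene'):
    cv2.imwrite(f'pics/{n}4.png',optics.grab_frame(n)['pixels'][:,:,::-1])
a=cv2.imread('pics/side4.png')[130:290,220:420]; b=cv2.imread('pics/scene4.png')[130:290,260:460]
cv2.imwrite('pics/c4.png',cv2.resize(np.hstack([a,b]),None,fx=2,fy=2))
E
```

```text
{'time': 6.8167, 'ee_pos': [0.5856, 0.1149, 0.1703], 'tcp_rot': [[-0.2576, 0.9662, -0.0], [0.9662, 0.2576, 0.0002], [0.0002, 0.0, -1.0]], 'wrist_force': [-0.392, -0.994, -1.9588], 'width': 0.2725}
```

View pics/w4.png

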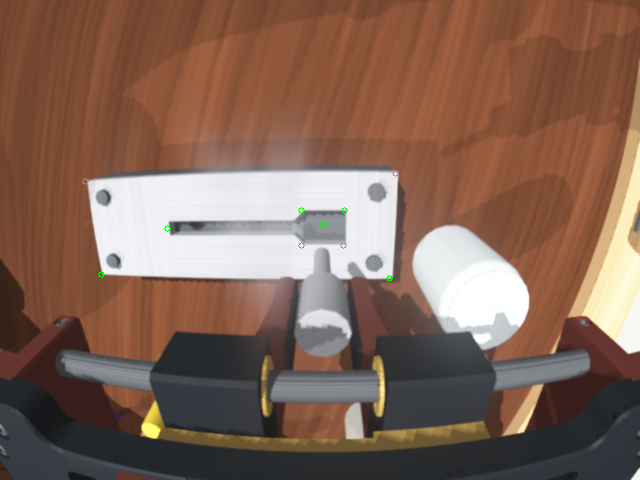

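View pics/c4.png

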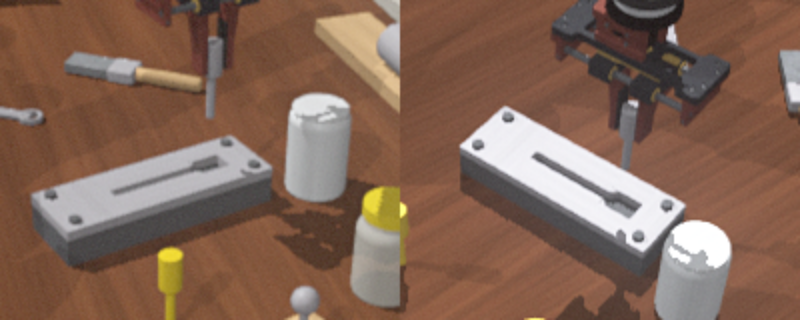

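```bash
python3 - <<'E'
import cv2
a=cv2.imread('pics/w4.png')[200:260,155:355]
cv2.imwrite('pics/c5.png',cv2.resize(a,None,fx=4,fy=4,interpolation=cv2.INTER_CUBIC))
E
```

```text
(no output)
```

View pics/c5.png

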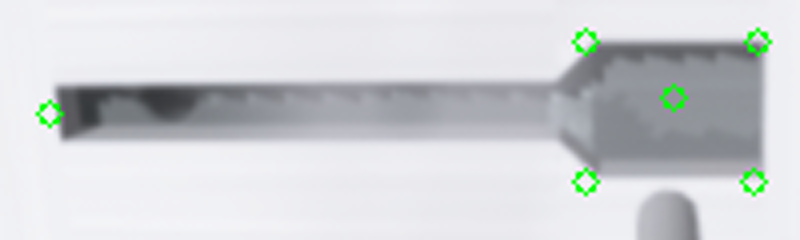

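```bash
python3 - <<'E'
from h import *
import cv2
from station import r,optics
s,p=look('w5'); R=np.array(s['tcp_rot']); t=np.array(s['ee_pos'])
P=lambda q: wproj(s,p,t+R@np.array(q))
# tip ring edges
for x in (0,.002,.004): print(x,'tip far edge',P((x+.005,0,.061)),'side',P((x,-.005,.055)),P((x,.005,.055)),'headtop',P((x,0,-.034)), 'far',P((x+.012,0,-.034)),'near',P((x-.012,0,-.034)))
a=cv2.imread('pics/w5.png')[230:370,260:390]
cv2.imwrite('pics/c6.png',cv2.resize(a,None,fx=5,fy=5,interpolation=cv2.INTER_CUBIC))
# tool-frame location of pocket given pixels: floor/ top plane at z=.046
def ray(u):
    d=(np.array(u)-p['mtx'][:2,2]); rr=np.hypot(*d); th=rr/p['mtx'][0,0]
    v=np.array([d[0]/rr*np.sin(th),d[1]/rr*np.sin(th),np.cos(th)]); M=p['mount']; v=M[:3,:3]@v; o=M[:3,3]
    k=(t[2]-.046-o[2])/v[2]; q=o+k*v; return q
for n,c in dict(slotend=(59,113),pocktr=(763,43),pockbr=(763,174),slot_t=(300,85),slot_b=(300,139),slot_t5=(500,85),slot_b5=(500,138)).items():
    q=ray((c[0]/4+155-.4,c[1]/4+200-.4)); print(n,np.round(q*1000,1), np.round(t+R@q,4))
print(t)
E
```

```text
0 tip far edge [322.68098919 246.20269999] side [314.69029231 256.91066708] [330.67160386 256.92109462] headtop [322.87193563 335.10704635] far [322.91385909 309.62469222] near [322.83163914 358.50207574]
0.002 tip far edge [322.68427475 243.23034207] side [314.67041405 253.9198694 ] [330.6982552 253.930446 ] headtop [322.87881983 331.00639429] far [322.92097578 305.17213897] near [322.83822824 354.74494453]
0.004 tip far edge [322.68756534 240.24159583] side [314.65075686 250.9108995 ] [330.72469904 250.92162699] headtop [322.88574786 326.84737776] far [322.9281232  300.66096826] near [322.84486978 350.9315625 ]
slotend [  -1.3 -130.5  124.1] [0.4598 0.0771 0.0461]
pocktr [ 13.   18.  124.1] [0.5998 0.1286 0.046 ]
pockbr [-14.5  18.6 124.1] [0.6073 0.1022 0.046 ]
slot_t [  4.5 -75.9 124.1] [0.5112 0.0966 0.046 ]
slot_b [ -7.1 -76.7 124.1] [0.5133 0.0852 0.0461]
slot_t5 [  4.3 -34.5 124.1] [0.5512 0.1069 0.046 ]
slot_b5 [ -6.8 -34.9 124.1] [0.5537 0.096  0.046 ]
[0.58573941 0.11168769 0.17005828]
```

View pics/c6.png

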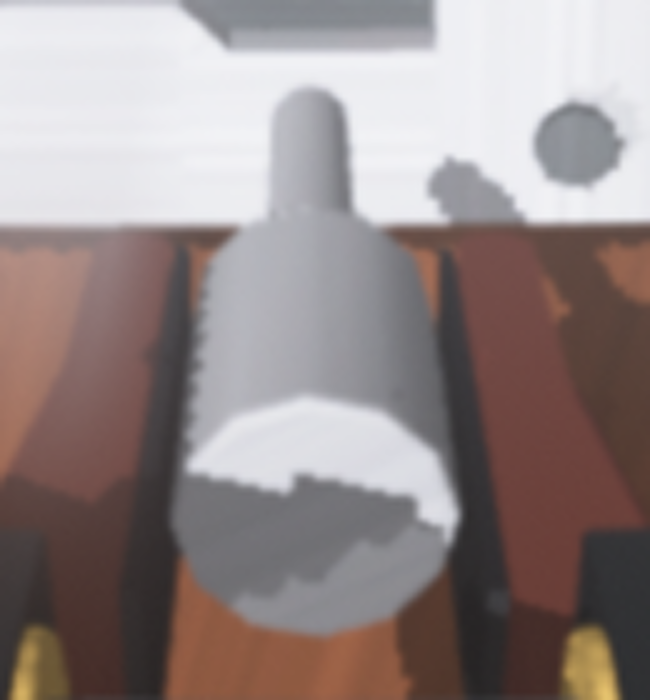

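Emit:
drive_tool --pt "-0.02 0.05 0.3" --pt "0 0 0.4" --pt "0 0 0.4" --pt "0 0 0.4" --pt "0 0 0.3" --pt "0 0 0.2" --pt "0 0 0" --pt "0 0 0" --twist '[0,0,0,0,0,0,0,0]' --hand '[-1,-1,-1,-1,-1,-1,-1,-1]' --newtons 10

```text
time: 7.68
ee_pos: [0.5872, 0.1134, 0.1098]
tcp_rot: [[-0.257, 0.966, -0.001], [0.966, 0.257, 0.0], [0.0, -0.001, -1.0]]
wrist_force: [0.2, -0.2, -1.4]
width: 0.271
```

```bash
python3 - <<'E'
from h import *
import cv2
s,p=look('w6'); st()
a=cv2.imread('pics/w6.png')[180:370,160:480]
cv2.imwrite('pics/c7.png',cv2.resize(a,None,fx=2.5,fy=2.5,interpolation=cv2.INTER_CUBIC))
E
```

```text
{'time': 7.7333, 'ee_pos': [0.5876, 0.1136, 0.1103], 'tcp_rot': [[-0.2572, 0.9664, 0.0003], [0.9664, 0.2572, 0.0003], [0.0002, 0.0004, -1.0]], 'wrist_force': [0.5641, -0.2036, -0.9998], 'width': 0.2687}
```

View pics/c7.png

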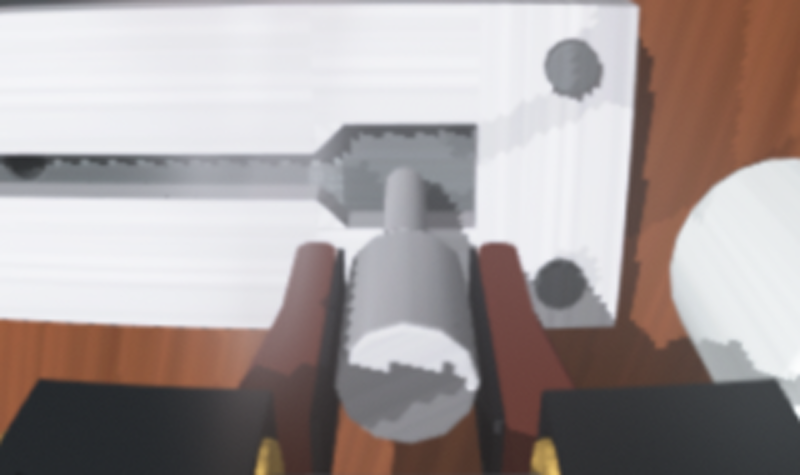

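Emit:
drive_tool --pt "0 0 0.12" --pt "0 0 0.12" --pt "0 0 0.12" --pt "0 0 0.04" --pt "0 0 0" --pt "0 0 0" --twist '[0,0,0,0,0,0]' --hand '[-1,-1,-1,-1,-1,-1]'

```text
time: 8.23
ee_pos: [0.5873, 0.1133, 0.0981]
tcp_rot: [[-0.257, 0.966, -0.0], [0.966, 0.257, -0.0], [-0.0, -0.0, -1.0]]
wrist_force: [-0.2, 0.6, -1.5]
width: 0.271
```

Emit:
drive_tool --pt "0 0 0.03" --pt "0 0 0.0" --pt "0 0 0" --twist '[0,0,0]' --hand '[-1,-1,-1]'

```text
time: 8.48
ee_pos: [0.5874, 0.1133, 0.0974]
tcp_rot: [[-0.257, 0.966, 0.0], [0.966, 0.257, -0.0], [-0.0, 0.0, -1.0]]
wrist_force: [1.0, 0.1, -0.6]
width: 0.27
```

Emit:
drive_tool --pt "0 0 0.03" --pt "0 0 0.0" --pt "0 0 0" --twist '[0,0,0]' --hand '[-1,-1,-1]'

```text
time: 8.73
ee_pos: [0.5873, 0.1133, 0.0963]
tcp_rot: [[-0.257, 0.966, -0.0], [0.966, 0.257, -0.0], [-0.0, -0.0, -1.0]]
wrist_force: [0.1, 0.0, -2.0]
width: 0.271
```

Emit:
drive_tool --pt "0 0 0.03" --pt "0 0 0.0" --pt "0 0 0" --twist '[0,0,0]' --hand '[-1,-1,-1]'

```text
time: 8.98
ee_pos: [0.5874, 0.1133, 0.0954]
tcp_rot: [[-0.257, 0.966, -0.0], [0.966, 0.257, -0.0], [-0.0, -0.0, -1.0]]
wrist_force: [-0.3, -0.6, -0.4]
width: 0.273
```

Emit:
drive_tool --pt "0 0 0.03" --pt "0 0 0.0" --pt "0 0 0" --twist '[0,0,0]' --hand '[-1,-1,-1]'

```text
time: 9.23
ee_pos: [0.5876, 0.1134, 0.0951]
tcp_rot: [[-0.257, 0.966, 0.0], [0.966, 0.257, -0.0], [-0.0, 0.0, -1.0]]
wrist_force: [-1.3, -1.5, 4.9]
width: 0.268
```

Emit:
drive_tool --pt "0 0 0.03" --pt "0 0 0.0" --pt "0 0 0" --twist '[0,0,0]' --hand '[-1,-1,-1]'

```text
time: 9.48
ee_pos: [0.5879, 0.1136, 0.095]
tcp_rot: [[-0.257, 0.966, 0.001], [0.966, 0.257, -0.0], [-0.0, 0.001, -1.0]]
wrist_force: [-2.6, -1.2, 10.6]
width: 0.272
```

Emit:
drive_tool --pt "0 -0.1 -0.03" --pt "0 -0.15 0" --pt "0 -0.15 0" --pt "0 -0.15 0" --pt "0 -0.15 0" --pt "0 -0.15 0" --pt "0 -0.15 0" --pt "0 -0.15 0" --pt "0 -0.1 0" --pt "0 0 0" --twist '[0,0,0,0,0,0,0,0,0,0]' --hand '[-1,-1,-1,-1,-1,-1,-1,-1,-1,-1]'

```text
time: 10.32
ee_pos: [0.551, 0.1036, 0.095]
tcp_rot: [[-0.257, 0.966, 0.001], [0.966, 0.257, 0.0], [-0.0, 0.001, -1.0]]
wrist_force: [2.6, 1.4, 6.7]
width: 0.271
```

```bash
python3 - <<'E'
from h import *
import cv2
s,p=look('w7'); st()
a=cv2.imread('pics/w7.png')[180:370,160:480]
cv2.imwrite('pics/c8.png',cv2.resize(a,None,fx=2.5,fy=2.5,interpolation=cv2.INTER_CUBIC))
E
```

```text
{'time': 10.3667, 'ee_pos': [0.5511, 0.1037, 0.095], 'tcp_rot': [[-0.2571, 0.9664, 0.0008], [0.9664, 0.2571, 0.0001], [-0.0001, 0.0008, -1.0]], 'wrist_force': [3.5715, 0.414, 6.6197], 'width': 0.2732}
```

View pics/c8.png

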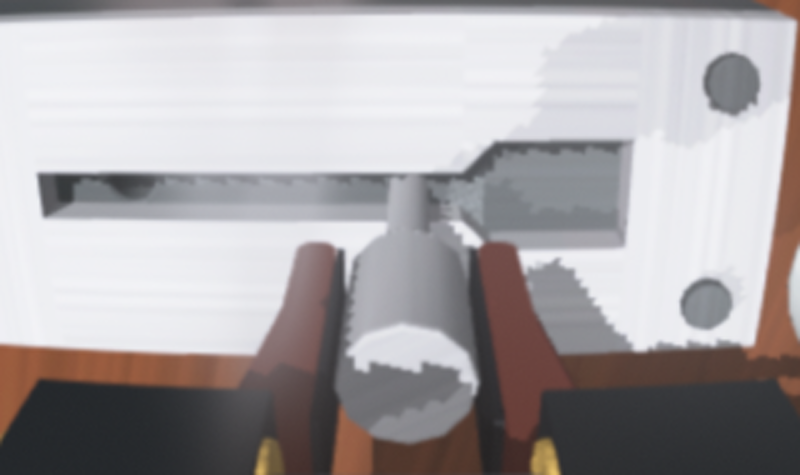

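```bash
cat >> h.py <<'E'
def toolpt(p,u,depth):
    d=(np.array(u)-p['mtx'][:2,2]); rr=np.hypot(*d); th=rr/p['mtx'][0,0]
    v=np.array([d[0]/rr*np.sin(th),d[1]/rr*np.sin(th),np.cos(th)]); M=p['mount']; v=M[:3,:3]@v; o=M[:3,3]
    return (o+(depth-o[2])/v[2]*v)*1000
E
python3 - <<'E'
from h import *
import cv2
from station import optics
p=dict(mtx=np.array([[371.648,0,322.389],[0,371.648,234.725],[0,0,1]]),mount=np.array([[7.91992722e-04,-9.53113903e-01,-3.02610740e-01,8.33658698e-02],[9.99999663e-01,8.20371092e-04,3.33278349e-05,1.36424797e-04],[2.16487880e-04,-3.02610664e-01,9.53114232e-01,-1.62153878e-01],[0,0,0,1]]))
g=lambda c:(c[0]/2.5+160-.3,c[1]/2.5+180-.3)
print('slot end top',toolpt(p,g((38,195)),.049),'end floor',toolpt(p,g((75,190)),.061))
for c in ((105,182),(130,185),(155,182)): print('hole',toolpt(p,g(c),.061))
print('pocket end',toolpt(p,g((632,190)),.049))
a=cv2.imread('pics/w7.png')[230:280,165:345]
cv2.imwrite('pics/c9.png',cv2.resize(cv2.convertScaleAbs(a,alpha=1.6),None,fx=4.4,fy=4.4,interpolation=cv2.INTER_CUBIC))
E
```

```text
slot end top [  0.72468811 -94.79638023  49.        ] end floor [ -2.34071071 -88.95475764  61.        ]
hole [ 6.04148864e-02 -8.00004197e+01  6.10000000e+01]
hole [ -0.70686799 -73.00883336  61.        ]
hole [  0.21230996 -65.96286519  61.        ]
pocket end [ 2.7281215  56.02726081 49.        ]
```

View pics/c9.png

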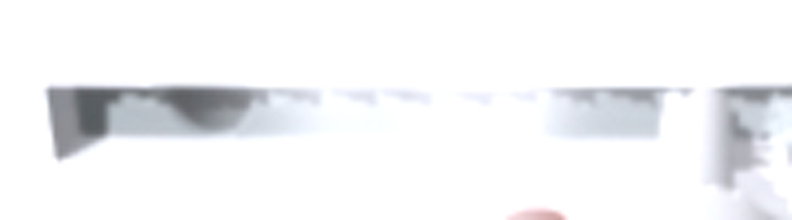

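Emit:
drive_tool --pt "0 -0.1 -0.01" --pt "0 -0.15 0" --pt "0 -0.15 0" --pt "0 -0.15 0" --pt "0 -0.15 0" --pt "0 -0.15 0" --pt "0 -0.15 0" --pt "0 -0.1 0" --pt "0 0 0" --pt "0 0 0" --twist '[0,0,0,0,0,0,0,0,0,0]' --hand '[-1,-1,-1,-1,-1,-1,-1,-1,-1,-1]'

```text
time: 11.2
ee_pos: [0.5186, 0.0949, 0.095]
tcp_rot: [[-0.257, 0.966, -0.0], [0.966, 0.257, -0.0], [-0.0, -0.0, -1.0]]
wrist_force: [2.3, 1.4, 5.6]
width: 0.271
```

Emit:
drive_tool --pt "0 -0.1 0" --pt "0 -0.15 0" --pt "0 -0.15 0" --pt "0 -0.15 0" --pt "0 -0.15 0" --pt "0 -0.1 0" --pt "0 0 0" --pt "0 0 0" --twist '[0,0,0,0,0,0,0,0]' --hand '[-1,-1,-1,-1,-1,-1,-1,-1]'

```text
time: 11.87
ee_pos: [0.4953, 0.0887, 0.095]
tcp_rot: [[-0.257, 0.966, -0.0], [0.966, 0.257, -0.0], [-0.0, -0.0, -1.0]]
wrist_force: [3.2, 0.8, 6.8]
width: 0.273
```

```bash
python3 - <<'E'
from h import *
import cv2
s,p=look('w8'); st()
a=cv2.imread('pics/w8.png')[180:370,160:480]
cv2.imwrite('pics/c10.png',cv2.resize(a,None,fx=2.5,fy=2.5,interpolation=cv2.INTER_CUBIC))
E
```

```text
{'time': 11.9167, 'ee_pos': [0.4953, 0.0887, 0.095], 'tcp_rot': [[-0.257, 0.9664, -0.0005], [0.9664, 0.257, -0.0004], [-0.0003, -0.0006, -1.0]], 'wrist_force': [3.1708, 1.808, 6.6313], 'width': 0.2697}
```

View pics/c10.png

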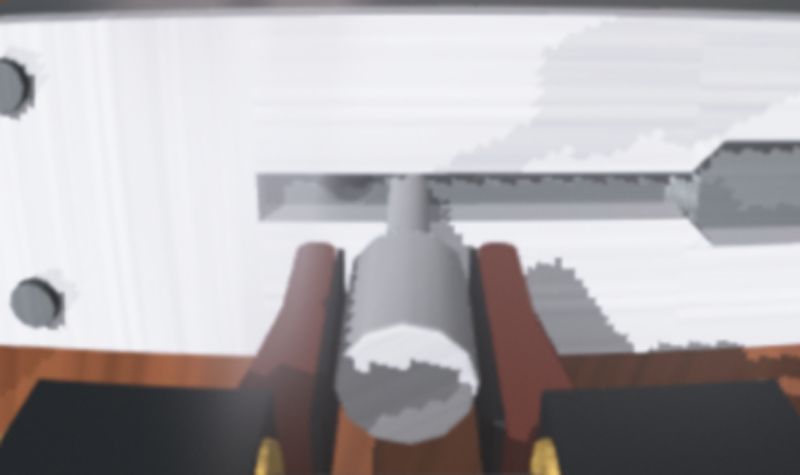

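Emit:
drive_tool --pt "0 -0.1 0.01" --pt "0 -0.1 0.01" --pt "0 -0.1 0" --pt "0 0 0" --twist '[0,0,0,0]' --hand '[-1,-1,-1,-1]'

```text
time: 12.25
ee_pos: [0.4873, 0.0867, 0.0947]
tcp_rot: [[-0.257, 0.966, 0.001], [0.966, 0.257, 0.0], [-0.0, 0.001, -1.0]]
wrist_force: [5.0, 1.5, 6.2]
width: 0.276
```

Emit:
drive_tool --pt "0 -0.03 0" --pt "0 -0.03 0" --pt "0 0 0" --twist '[0,0,0]' --hand '[-1,-1,-1]'

```text
time: 12.5
ee_pos: [0.4857, 0.0863, 0.0946]
tcp_rot: [[-0.257, 0.966, 0.001], [0.966, 0.257, 0.0], [-0.0, 0.001, -1.0]]
wrist_force: [4.8, 0.9, 6.3]
width: 0.277
```

Emit:
drive_tool --pt "0 -0.03 0" --pt "0 -0.03 0" --pt "0 0 0" --twist '[0,0,0]' --hand '[-1,-1,-1]'

```text
time: 12.75
ee_pos: [0.4838, 0.0858, 0.0945]
tcp_rot: [[-0.257, 0.966, 0.001], [0.966, 0.257, 0.0], [-0.0, 0.001, -1.0]]
wrist_force: [4.2, 1.1, 5.4]
width: 0.274
```

Emit:
drive_tool --pt "0 -0.03 0" --pt "0 0 0" --twist '[0,0]' --hand '[-1,-1]'

```text
time: 12.92
ee_pos: [0.4827, 0.0855, 0.0944]
tcp_rot: [[-0.257, 0.966, 0.0], [0.966, 0.257, 0.0], [-0.0, 0.0, -1.0]]
wrist_force: [3.8, 1.3, 5.4]
width: 0.273
```

Emit:
drive_tool --pt "0 -0.03 0" --pt "0 0 0" --twist '[0,0]' --hand '[-1,-1]'

```text
time: 13.08
ee_pos: [0.4798, 0.0844, 0.0935]
tcp_rot: [[-0.257, 0.966, -0.004], [0.966, 0.257, -0.002], [-0.001, -0.004, -1.0]]
wrist_force: [-0.4, -0.1, -1.9]
width: 0.268
```

Emit:
drive_tool --pt "0 -0.03 0" --pt "0 0 0" --twist '[0,0]' --hand '[-1,-1]'

```text
time: 13.25
ee_pos: [0.4794, 0.0844, 0.0933]
tcp_rot: [[-0.257, 0.966, -0.003], [0.966, 0.257, -0.001], [-0.0, -0.003, -1.0]]
wrist_force: [1.2, -0.5, -1.8]
width: 0.271
```

Emit:
drive_tool --pt "0 0 0.05" --pt "0 0 0" --twist '[0,0]' --hand '[-1,-1]'

```text
time: 13.42
ee_pos: [0.4801, 0.0848, 0.0921]
tcp_rot: [[-0.257, 0.966, -0.002], [0.966, 0.257, -0.001], [-0.0, -0.002, -1.0]]
wrist_force: [0.4, 1.0, -2.2]
width: 0.276
```

Emit:
drive_tool --pt "0 0 0.05" --pt "0 0 0" --twist '[0,0]' --hand '[-1,-1]'

```text
time: 13.58
ee_pos: [0.4805, 0.0849, 0.0906]
tcp_rot: [[-0.257, 0.966, -0.002], [0.966, 0.257, -0.0], [0.0, -0.002, -1.0]]
wrist_force: [-0.2, 0.2, -1.5]
width: 0.267
```

Emit:
drive_tool --pt "0 0 0.05" --pt "0 0 0.05" --pt "0 0 0" --twist '[0,0,0]' --hand '[-1,-1,-1]'

```text
time: 13.83
ee_pos: [0.4809, 0.0849, 0.0878]
tcp_rot: [[-0.257, 0.966, -0.001], [0.966, 0.257, -0.0], [-0.0, -0.001, -1.0]]
wrist_force: [-0.1, 0.6, -1.5]
width: 0.273
```

Emit:
drive_tool --pt "0 0 0.05" --pt "0 0 0.05" --pt "0 0 0" --twist '[0,0,0]' --hand '[-1,-1,-1]'

```text
time: 14.08
ee_pos: [0.481, 0.085, 0.0849]
tcp_rot: [[-0.257, 0.966, -0.001], [0.966, 0.257, -0.0], [0.0, -0.001, -1.0]]
wrist_force: [-0.1, -0.0, -1.4]
width: 0.272
```

Emit:
drive_tool --pt "0 0 0.05" --pt "0 0 0.05" --pt "0 0 0" --twist '[0,0,0]' --hand '[-1,-1,-1]'

```text
time: 14.33
ee_pos: [0.4811, 0.085, 0.082]
tcp_rot: [[-0.257, 0.966, -0.0], [0.966, 0.257, -0.0], [-0.0, -0.0, -1.0]]
wrist_force: [-0.1, 0.1, -1.2]
width: 0.271
```

Dropping freely. Continuing gently to the bottom.

Emit:
drive_tool --pt "0 0 0.05" --pt "0 0 0.05" --pt "0 0 0" --twist '[0,0,0]' --hand '[-1,-1,-1]'

```text
time: 14.58
ee_pos: [0.4811, 0.085, 0.079]
tcp_rot: [[-0.257, 0.966, -0.0], [0.966, 0.257, -0.0], [-0.0, -0.0, -1.0]]
wrist_force: [0.5, -0.6, -1.2]
width: 0.271
```

Emit:
drive_tool --pt "0 0 0.04" --pt "0 0 0" --pt "0 0 0" --twist '[0,0,0]' --hand '[-1,-1,-1]'

```text
time: 14.83
ee_pos: [0.4812, 0.085, 0.078]
tcp_rot: [[-0.257, 0.966, -0.0], [0.966, 0.257, -0.0], [-0.0, -0.0, -1.0]]
wrist_force: [0.1, -0.9, -2.3]
width: 0.27
```

Emit:
drive_tool --pt "0 0 0.03" --pt "0 0 0" --pt "0 0 0" --twist '[0,0,0]' --hand '[-1,-1,-1]'

```text
time: 15.08
ee_pos: [0.4812, 0.085, 0.0771]
tcp_rot: [[-0.257, 0.966, -0.0], [0.966, 0.257, -0.0], [-0.0, -0.0, -1.0]]
wrist_force: [0.2, 0.6, -1.6]
width: 0.27
```

Emit:
drive_tool --pt "0 0 0.03" --pt "0 0 0" --pt "0 0 0" --twist '[0,0,0]' --hand '[-1,-1,-1]'

```text
time: 15.33
ee_pos: [0.4816, 0.0852, 0.0768]
tcp_rot: [[-0.257, 0.966, 0.001], [0.966, 0.257, -0.0], [-0.0, 0.001, -1.0]]
wrist_force: [-2.1, 0.4, 5.1]
width: 0.27
```

Emit:
drive_tool --pt "0 0 -0.02" --pt "0 0 0" --pt "0 0 0" --pt "0 0 0" --pt "0 0 0" --pt "0 0 0" --pt "0 0 0" --pt "0 0 0" --twist '[0,0,0,0,0,0,0,0]' --hand '[-1,-0.44,-0.42,-0.38,-0.34,-0.2,0,0.1]'

```text
time: 16.0
ee_pos: [0.4813, 0.0851, 0.0768]
tcp_rot: [[-0.257, 0.966, -0.0], [0.966, 0.257, 0.0], [0.0, -0.0, -1.0]]
wrist_force: [-0.7, 0.0, -1.0]
width: 0.511
```

```bash
python3 - <<'E'
from h import *
import cv2
s,p=look('w11'); st()
from station import optics
for n in('side','scene'):
    cv2.imwrite(f'pics/{n}11.png',optics.grab_frame(n)['pixels'][:,:,::-1])
a=cv2.imread('pics/side11.png')[130:290,200:400]; b=cv2.imread('pics/scene11.png')[130:290,260:460]
cv2.imwrite('pics/c11.png',cv2.resize(np.hstack([a,b]),None,fx=2,fy=2))
E
```

```text
{'time': 16.05, 'ee_pos': [0.4813, 0.0851, 0.0768], 'tcp_rot': [[-0.2571, 0.9664, 0.0], [0.9664, 0.2571, 0.0], [0.0, 0.0, -1.0]], 'wrist_force': [-0.4615, 0.9501, 0.3153], 'width': 0.5339}
```

View pics/w11.png

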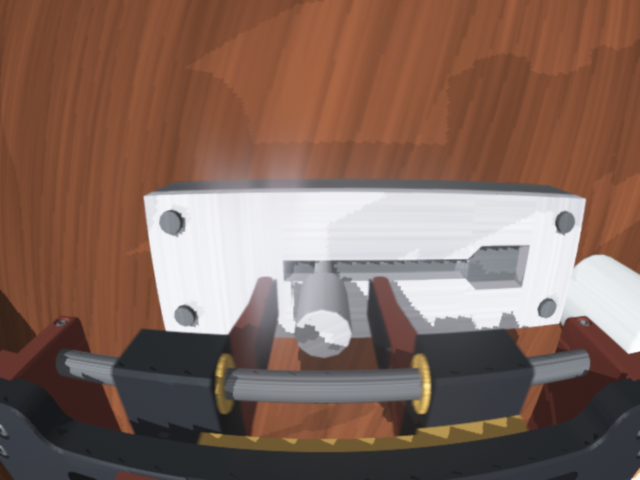

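View pics/c11.png

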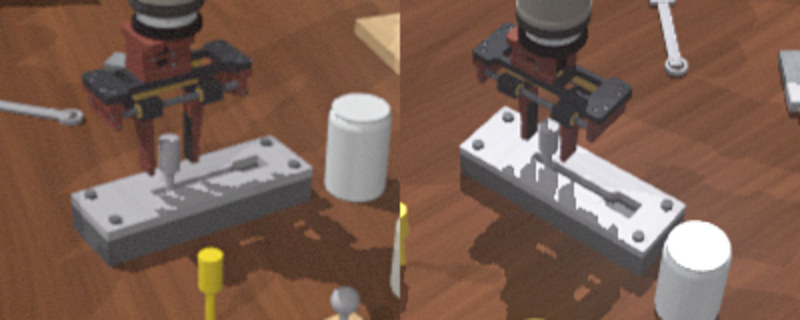

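The pin stands free in the slot between the open fingers, at (323, 330) in the wrist picture and (168, 150) in the side crop. I'll raise the gripper straight up and check that the pin is upright.

Emit:
drive_tool --pt "0 0 -0.2" --pt "0 0 -0.5" --pt "0 0 -0.8" --pt "0 0 -0.8" --pt "0 0 -0.8" --pt "0 0 -0.8" --pt "0 0 -0.5" --pt "0 0 0" --pt "0 0 0" --twist '[0,0,0,0,0,0,0,0,0]' --hand '[0.15,0.15,0.15,0.15,0.15,0.15,0.15,0.15,0.15]'

```text
time: 16.9
ee_pos: [0.4816, 0.0851, 0.2095]
tcp_rot: [[-0.257, 0.966, 0.002], [0.966, 0.257, -0.0], [-0.001, 0.002, -1.0]]
wrist_force: [-0.4, 0.1, -0.5]
width: 0.573
```

```bash
python3 - <<'E'
from h import *
import cv2
st()
from station import optics
for n in('side','scene'):
    cv2.imwrite(f'pics/{n}12.png',optics.grab_frame(n)['pixels'][:,:,::-1])
a=cv2.imread('pics/side12.png')[180:250,250:320]; b=cv2.imread('pics/scene12.png')[170:240,300:370]
cv2.imwrite('pics/c12.png',cv2.resize(np.hstack([a,b]),None,fx=5.7,fy=5.7,interpolation=cv2.INTER_CUBIC))
E
```

```text
{'time': 16.9, 'ee_pos': [0.4816, 0.0851, 0.2095], 'tcp_rot': [[-0.2569, 0.9664, 0.002], [0.9664, 0.2569, -0.0001], [-0.0006, 0.0019, -1.0]], 'wrist_force': [-0.3904, 0.1079, -0.547], 'width': 0.5727}
```

View pics/c12.png

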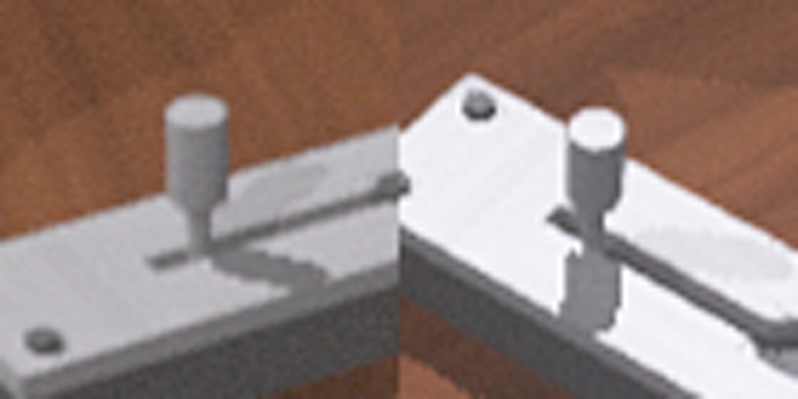

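```bash
python3 - <<'E'
from h import *
d=lambda x,y:(x/5.7+250-.4,y/5.7+180-.4); s=lambda x,y:((x-399)/5.7+300-.4,y/5.7+170-.4)
t,f=tri(s(597,130),d(197,109)); print(t,f)
for top,name in ((t,'meas'),):
  for z in (.0465,.07): print(z,proj('s',[t[0],t[1],z]),proj('d',[t[0],t[1],z]))
print('foot obs',s(595,243),d(202,248))
c,sn=np.cos(np.radians(-164.96)),np.sin(np.radians(-164.96)); q=t[:2]-[.5104,.0931]; print('rest xy',c*q[0]+sn*q[1],-sn*q[0]+c*q[1])
E
```

```text
[0.47986052 0.08369611 0.11248049] [ 0.00825921 -0.06327851  0.03682571  0.04849663]
0.0465 [333.63690392 211.67835522] [284.67725467 224.0545208 ]
0.07 [333.88301337 204.95927963] [284.50951209 215.20097872]
foot obs (333.98596491228074, 212.2315789473684) (285.0385964912281, 223.10877192982454)
rest xy 0.03193359053437946 0.00115696484299848
```

```bash
python3 -c "
from station import r
print(r.finish_job())"
```

```text
the job is handed in; nothing more can be done
None
```

The stop pin is standing upright in the blind hole, released, and I handed the job in at about 17 s of the 62 s allowed. The interface gave no verdict.

I gripped the pin by its head and lifted it out of the holder. I set its tip down in the pocket, where the wrist force peaked at about 11 N. Then I slid it along the slot at 5–7 N. It dropped at about x = +32 mm in the rest, close to where a faint dark patch in the wrist picture had suggested the hole was.

I lowered it until contact returned 18 mm below the plate, at about 5 N, then opened the fingers and moved straight up.

**Last checks:**
- **Height:** seen from the two fixed cameras, the pin's top is at 112.5 mm. It should be at 111 mm, and the method is good to about 2 mm. The 18 mm of arm travel agrees with the pin being at the bottom.
- **Upright:** the foot lies within about 1 pixel of straight below the head in both views.
- **Position:** the pin measures 1.2 mm off the slot's centre line, within calibration error.
- **Other things:** the gripper is clear of the rest and the pin. Nothing around the rest looked moved, but I did not measure the other pins or the bystanders at the end.

No check failed.

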